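# Shoot the spring bolt of the screw chest

## Robot

A 6-joint arm with a two-finger parallel gripper is mounted at the origin on the work surface. World frame = base frame: x ahead of the robot, y to its left, z up, the work surface at z = 0. Lengths are in m, angles in degrees, forces in N, time in s.
With the tool pointing down it reaches from about 0.4 to 0.825 m from the base axis. Payload 7 kg.
Tool frame: the origin (TCP) lies midway between the tips of the shut fingers; the grasp point (between the pads) lies 19 mm behind it; z points along the fingers, y is the line along which they close (so a half turn about z gives the same grasp; the last joint's range is limited). The gripper opens to 88 mm and grips with 3 to 60 N. Pads are 19 mm wide; open, the fingers measure 130 mm over their backs; the gripper's body (78 mm by 193 mm) begins 47 mm behind the grasp point.
Start: joints at [-50.128, 20.546, 0.682, 0, -70.136, -16.507], TCP at [0.268, -0.62, 0.227] pointing down, gripper open.
Joint ranges: [-176.03, 176.03], [-82.01, 121.73], [-58.28, 71.71], [-173.87, 95.51], [-174.79, -0.11], [-173.66, 173.66]. Speed limits (degrees/s): [136.94, 136.94, 172.46, 180, 180, 180].

## Interface

Orientations are given as a 3x3 rotation matrix whose columns are the frame's x, y, z axes.
In Python, from rig import robot gives the robot as it stands. Calls block until the motion is done:
- robot.goto(position, orientation): joint-space move of the TCP to a pose.
- robot.servo_line(position, ori=None, speed=0.15): straight line of the TCP; ori=None keeps the orientation; speed is the mean speed in m/s.
- robot.movej(angles): joint-space move.
- robot.move_gripper(opening): opening from 0.0 (shut) to 1.0 (fully open); the grip force is fixed at half the most; returns when the fingers have stopped.
- robot.dwell(seconds).
- robot.ik(position, orientation): joint angles nearest the present ones, or None.
- robot.grab_frame(name): name is "scene" or "top" or "wrist"; returns (picture, depth): 400x640x3 uint8, red, green, blue; 400x640 float32, m along the optical axis (not along the pixel's ray), 0 where there is no reading.
- robot.camera_info(name): a dict with "vfov" (degrees; the focal length in pixels is half the picture's height over the tangent of half this angle, whatever the lens; pixels are square), "cx", "cy" (the principal point, pixels), "view" (4x4, takes a point from world to camera coordinates); the wrist camera has in their place "T_tool_cam" (4x4, takes a point from camera to tool coordinates, whose origin is the TCP and whose axes are the flange's). Camera axes: x right, y down, z forward; pixel columns grow to the right and rows downward; lengths in m; the calibration is good to about 2 mm. A picture is of the moment at which its call begins: read the wrist's pose just before it. camera_info takes no time and is no camera call.
A pose or a line that the arm cannot do raises robot.Unreachable and nothing moves.
- robot.job_done(): hands the job in; it is judged then, once.
Readings, each from a call of its own:
- robot.read_t(): time.
- robot.read_qpos(): joint angles.
- robot.read_qvel(): joint speeds.
- robot.read_effort(): joint torques, N m.
- robot.read_position(): TCP position.
- robot.read_tcp_rot(): TCP orientation.
- robot.read_force(): force on the tool from outside, world axes, zero at the start.
- robot.read_ft_torque(): the same for the moment, N m.
- robot.read_grip_width(): opening from 0.0 (shut) to 1.0 (fully open).
- robot.read_finger_force(): force on a finger pad.
Only numpy, scipy, OpenCV 4.12 (cv2) and the standard library are available. Lean on these libraries where they do the work, as an engineer would, in place of code of your own. Each camera call takes 0.05 s, during which the arm holds its last target. There are 200 camera calls.

## Task

Bolt the hatch of the pine chest shut: lift the handle of the barrel bolt out of its notch, slide the bolt against its spring until you gently feel the stop at the far end, and lay the handle fully down into the other notch so that the bolt stays shot when you let go. Do not force the bolt or its housing, and leave everything else on the chest and the bench where it is.

Things in the scene. Friction and masses are not known exactly. Their poses are not given: they have to be found in the camera images.
- chest: a pine chest 260 (x) x 360 (y) x 120 mm high, fixed to the bench. Origin under its centre, z up, its front faces -x. Its flat top has two halves: plywood at -y, with a barrel bolt, and the darker, closed hatch at +y. The bolt's rod lies along the chest's y, on the line x = -20 mm, 38 mm above the top (158 mm above the bench). A bystander block and can stand behind it
- housing: the bolt's steel housing on a wooden packer, 48 x 161 mm, 55 mm high. Origin on the chest's top, right under the rod's axis, level in y with the start notch (chest frame: -20, -115, 120 mm); axes as the chest's. More than 15 N on the housing, with its sleeve and buffer, by the stem or the robot damages it
- start_notch (a point): the start notch on the rod's axis, 38 mm above the housing's origin. The housing's front wall (8 to 18 mm in front of the axis) has two open-topped notches for the stem: this one and a second one towards +y. Between them the wall stands 6.5 mm above the axis: the handle clears it only when raised beyond 1.2 rad (best to about 1.45)
- staple (a point): centre of the steel staple (keeper) on the hatch that takes the bolt's nose, on the line of the rod; 30 mm wide, 51 mm high above the chest's top
- crossbar (a point): centre of the short round crossbar at the end of the bolt's handle, 55 mm from the rod's axis and parallel to it: steel, 14 mm thick, 22 mm long, flat ends. The handle is a straight stem 9 mm thick: with it, a T. When down it points level to the chest's -x, with the crossbar 38 mm above the chest's top and free space below and around it
- bolt (a joint): how far the bolt and its handle are slid, m: 0 drawn back (stem in the start notch), growing to the chest's +y. A spring draws it back, 2 N at 0, rising by 0.08 N/mm (6 to 9 N at the second notch), with 1 N of friction. The second notch's sleeve was set by hand: the stem meets the rubber buffer at that notch's far side anywhere from 0.0475 to 0.0815 and this must be felt (see handle)
- handle (a joint): turn of the handle about the rod, rad: 0 level, down in a notch, its lower stop, 1.5 upright, its stop. It swings easily and falls by its weight, but the spring may jam it on the notch's side unless led down. At the second notch the stem has 2 mm of play short of the buffer, which also stops an upright handle; the buffer gives 2 mm at 4 N/mm (8 N), then it is hard
- tin: a plain steel can with a paper band, 54 mm across, 50 mm high, standing on the hatch side of the chest's top; origin under its centre
- offcut: a block of wood 45 x 70 x 22 mm lying on the chest's top behind the bolt; origin under its centre
- driver: a screwdriver with a black handle lying on the bench at the left; origin under its middle
- hammer: a hammer lying on the bench at the right; origin under its middle
- glue: a white plastic bottle, 60 mm across, 150 mm high, standing on the bench at a side; origin under its centre
- jar: a glass jar, 70 mm across, 85 mm high, standing on the bench at a side; origin under its centre
- spare_bolt: a spare, smaller barrel bolt of steel, 110 mm long, lying loose on the bench at the left, not part of the job; origin under its centre

How it is judged:
By the outcome, as a careful person would: the job done as asked, in the order asked, and still so for the second after the job is handed in, with the robot touching nothing.
It also fails if it takes over 69 s, if anything falls off the work surface, if the arm or the gripper's body presses on something with over 40 N, if the wrist force passes 120 N, or if a joint passes its speed limit or range.

## Working session

There is one attempt and no reset: what is moved stays moved. The work goes in short steps, each a Python script; the robot and the scene stay as the last script left them, time stands still between calls to the robot, and variables do not carry over. Pictures are saved under pics/ and viewed, at most 10 in all, crops included, and the job is handed in when it is done.

```bash
mkdir -p pics; ls; python3 - <<'E'
from rig import robot
import cv2,numpy as np
for n in ("scene","top"):
    p,d=robot.grab_frame(n); cv2.imwrite(f"pics/{n}0.png",p[:,:,::-1]); np.save(n+"_d",d); i=robot.camera_info(n); print(n,i)
print(robot.camera_info("wrist"),robot.read_t(),robot.read_tcp_rot())
E
```

```text
pics
scene {'vfov': 57.53243568752112, 'cx': 316.5874692791794, 'cy': 196.84240198207868, 'view': array([[ 0.56064864,  0.82801523, -0.00799274, -0.30619835],
       [ 0.47172778, -0.32730986, -0.81874365, -0.14701654],
       [-0.68054831,  0.45525712, -0.57410361,  1.70998767],
       [ 0.        ,  0.        ,  0.        ,  1.        ]])}
top {'vfov': 43.88969012740911, 'cx': 314.4101872835714, 'cy': 199.86932864568888, 'view': array([[-6.48603043e-04, -9.99894512e-01, -1.45101300e-02,
         1.67263584e-02],
       [-9.84086842e-01,  3.21647705e-03, -1.77659058e-01,
         5.71175929e-01],
       [ 1.77686988e-01,  1.41639978e-02, -9.83985119e-01,
         1.51301018e+00],
       [ 0.00000000e+00,  0.00000000e+00,  0.00000000e+00,
         1.00000000e+00]])}
{'vfov': 66.32220979651437, 'cx': 322.42707177407874, 'cy': 199.77046316024936, 'T_tool_cam': array([[ 4.23384396e-04, -9.52049553e-01, -3.05943571e-01,
         8.37808114e-02],
       [ 9.99998128e-01,  9.80695853e-04, -1.66791361e-03,
         4.44532322e-05],
       [ 1.88797400e-03, -3.05942292e-01,  9.52048187e-01,
        -1.58700123e-01],
       [ 0.00000000e+00,  0.00000000e+00,  0.00000000e+00,
         1.00000000e+00]])} 0.1 [[-9.18043861e-01 -3.96478136e-01 -7.45919844e-04]
 [-3.96478805e-01  9.18042925e-01  1.32072641e-03]
 [ 1.61147291e-04  1.50822618e-03 -9.99998850e-01]]
```

View pics/top0.png

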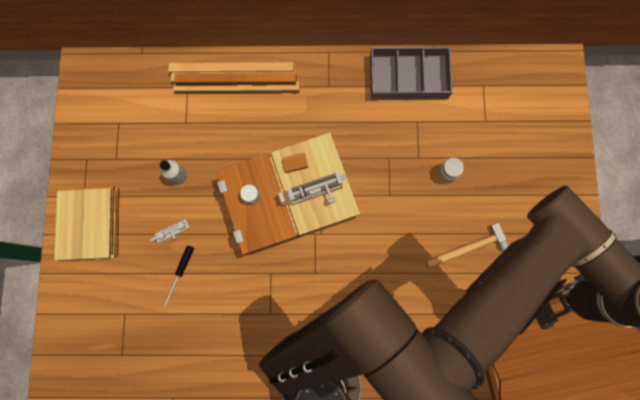

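View pics/scene0.png

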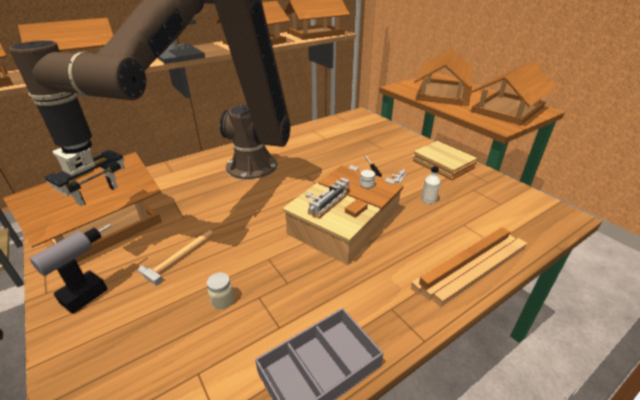

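The top view shows the chest with corners near (330,134), (358,214), (242,254) and (216,168). The bolt lies at about (316,187) and the crossbar at about (331,200), with the handle pointing to image-bottom. The scene view agrees, and the front faces the robot.

```bash
cat > h.py <<'E'
from rig import robot
import numpy as np, cv2
from scipy.spatial.transform import Rotation as Rn
def cam(n):
    i=robot.camera_info(n); f=200/np.tan(np.radians(i["vfov"]/2))
    if n=="wrist":
        T=np.eye(4);T[:3,:3]=robot.read_tcp_rot();T[:3,3]=robot.read_position(); W=T@i["T_tool_cam"]
    else: W=np.linalg.inv(i["view"])
    return f,i["cx"],i["cy"],W
def ray(c,u,v,z):
    f,cx,cy,W=c; d=W[:3,:3]@np.array([(u-cx)/f,(v-cy)/f,1]); o=W[:3,3]
    return o+d*(z-o[2])/d[2]
def proj(c,P):
    f,cx,cy,W=c; q=np.linalg.inv(W)@np.append(P,1); return f*q[0]/q[2]+cx,f*q[1]/q[2]+cy
def ori(yaw,pitch):
    """tool y along chest y; pitch 0 = pointing down, 90 = pointing chest +x"""
    p=np.radians(pitch); z=np.array([np.sin(p),0,-np.cos(p)]); y=np.array([0,1.,0])
    R=np.column_stack([np.cross(y,z),y,z]); return Rn.from_euler('z',yaw).as_matrix()@R
E
python3 - <<'E'
from h import *
c=cam("top")
P=[ray(c,*p,.12) for p in [(330,134),(358,214),(242,254),(216,168)]]
for p in P: print(p.round(4))
# order: back-right(+x,-y), front-right, front-left, back-left
ctr=np.mean(P,0); dy=(P[3]-P[0]+P[2]-P[1]); yaw=np.arctan2(-dy[0],dy[1]); dx=P[0]-P[1]
print(ctr,np.degrees(yaw),np.degrees(np.arctan2(dx[1],dx[0])),np.linalg.norm(dx))
Z=Rn.from_euler('z',yaw).as_matrix()
xb=ctr+Z@[-.075,-.115,.038]; print("xbar est",xb, ray(c,331,200,.158))
for s in (1,-1):
  for pitch in (0,15,30,45,60,75,90,-20):
    R=ori(yaw,pitch)@np.diag([s,s,1])
    print(s,pitch,[ (lambda q: None if q is None else np.round(q))(robot.ik(xb+o+R[:,2]*.019,R)) for o in (np.zeros(3),Z@[.055,.08,.055])])
E
```

```text
[ 0.765  -0.0336  0.12  ]
[ 0.5154 -0.1158  0.12  ]
[0.3968 0.229  0.12  ]
[0.6587 0.3152 0.12  ]
[0.58396944 0.09872173 0.12      ] 17.970511231843403 18.224124964901517 0.26276172724466357
xbar est [ 0.54810894 -0.03380761  0.158     ] [ 0.55138592 -0.03455555  0.158     ]
1 0 [array([ 17.,  13., -22.,   0., -55., -89.]), array([ 25.,  13., -14.,   0., -63., -97.])]
1 15 [array([ 17.,   6., -33.,  -1., -36., -88.]), array([  27.,    5.,  -27.,    3.,  -43., -101.])]
1 30 [array([ 16.,   1., -43.,  -3., -16., -86.]), array([  28.,   -1.,  -44.,   16.,  -18., -113.])]
1 45 [array([  3.,   1., -35., -47., -14., -33.]), None]
1 60 [array([-30.,   7., -36., -93., -40.,  33.]), array([ -7.,  -1., -33., -89., -21.,  11.])]
1 75 [array([ -46.,   24.,  -44., -108.,  -66.,   68.]), array([ -32.,   12.,  -45., -118.,  -56.,   60.])]
1 90 [array([ -51.,   46.,  -45., -111.,  -90.,   91.]), array([ -39.,   37.,  -51., -123.,  -89.,   88.])]
1 -20 [array([ 17.,  24.,  -9.,   0., -77., -89.]), array([ 24.,  25.,   1.,  -2., -86., -95.])]
-1 0 [array([ 17.,  13., -22.,   0., -55.,  91.]), array([ 25.,  13., -14.,   0., -63.,  83.])]
-1 15 [array([ 17.,   6., -33.,  -1., -36.,  92.]), array([ 27.,   5., -27.,   3., -43.,  79.])]
-1 30 [array([ 16.,   1., -43.,  -3., -16.,  94.]), array([ 28.,  -1., -44.,  16., -18.,  67.])]
-1 45 [array([  3.,   1., -35., -47., -14., 147.]), None]
-1 60 [array([ -30.,    7.,  -36.,  -93.,  -40., -147.]), array([  -7.,   -1.,  -33.,  -89.,  -21., -169.])]
-1 75 [array([ -46.,   24.,  -44., -108.,  -66., -112.]), array([ -32.,   12.,  -45., -118.,  -56., -120.])]
-1 90 [array([ -51.,   46.,  -45., -111.,  -90.,  -89.]), array([ -39.,   37.,  -51., -123.,  -89.,  -92.])]
-1 -20 [array([ 17.,  24.,  -9.,   0., -77.,  91.]), array([ 24.,  25.,   1.,  -2., -86.,  85.])]
```

```bash
python3 - <<'E'
from h import *
yaw=np.radians(18.1); 
robot.goto(np.array([.55,-.034,.30]),ori(yaw,0))
robot.dwell(.2)
c=cam("wrist"); p,d=robot.grab_frame("wrist"); cv2.imwrite("pics/w1.png",p[:,:,::-1]); np.savez("w1.npz",d=d,W=c[3],p=p)
print(robot.read_position(),robot.read_force(),robot.read_t(),robot.read_grip_width(), d[200,320])
E
```

```text
[ 0.55000813 -0.03445339  0.29987227] [-0.02001712 -0.83781026  0.67063164] 2.6833 0.998743827907247 0.3550418
```

View pics/w1.png

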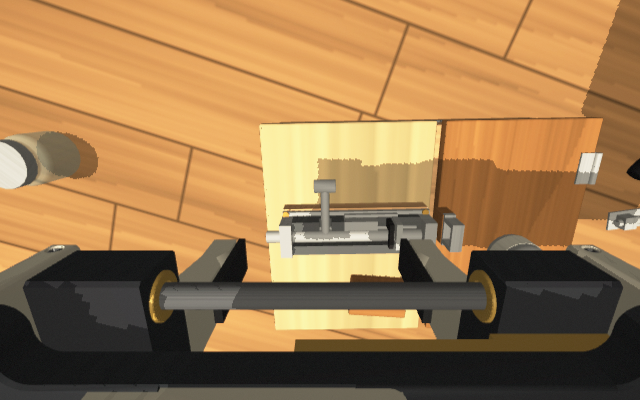

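The wrist view shows the handle level, with the crossbar at about (325,186) and the stem running down to the rod at (325,235). The chest's front edge runs from (262,122) to (602,118), and the staple is at about (452,232).

```bash
python3 - <<'E'
from h import *
z=np.load("w1.npz"); d=z["d"]; W=z["W"]; i=robot.camera_info("wrist"); f=200/np.tan(np.radians(i["vfov"]/2))
v,u=np.mgrid[:400,:640]; C=np.stack([(u-i["cx"])/f*d,(v-i["cy"])/f*d,d],-1); X=C@W[:3,:3].T+W[:3,3]
# front edge: per column first row with chest-top height
pts=[]
for col in range(285,590,3):
    r=[k for k in range(100,150) if abs(X[k,col,2]-.12)<.006]
    if r: pts.append(ray((f,i["cx"],i["cy"],W),col,r[0]-.5,.12))
pts=np.array(pts); a=np.polyfit(pts[:,1],pts[:,0],1); yaw=-np.arctan(a[0]); print(len(pts),"yaw",np.degrees(yaw),"res",np.std(pts[:,0]-np.polyval(a,pts[:,1])))
Z=Rn.from_euler('z',yaw).as_matrix(); fx=np.mean((pts@Z)[:,0]); print("front x chest-rot",fx,"top z",np.median(X[130:150,300:420,2]))
rp=[]
for row in range(130,200,3):
    r=[k for k in range(240,300) if abs(X[row,k,2]-.12)<.006]
    if r: rp.append(ray((f,i["cx"],i["cy"],W),r[0]-.5,row,.12))
rp=np.array(rp); ry=np.median((rp@Z)[:,1]); b=np.polyfit(rp[:,0],rp[:,1],1); print("right edge",ry,np.degrees(np.arctan(b[0])))
print("predicted xbar (rot frame)",fx+.13-.075,ry+.18-.115)
m=np.zeros(d.shape,bool); m[172:230,300:350]=1; m&=(X[...,2]>.147)
Q=X[m]@Z; 
for lo in np.arange(Q[:,0].min(),Q[:,0].max(),.003):
    k=(Q[:,0]>=lo)&(Q[:,0]<lo+.003)
    if k.any(): print(round(lo,4),k.sum(),Q[k,1].min().round(4),Q[k,1].max().round(4),Q[k,2].max().round(4))
# crossbar end edges with z=.158, by pixel
print(repr(np.argwhere(m)[:,[0]].min()))
E
```

```text
100 yaw 19.134297006488694 res 0.00047528712510681837
front x chest-rot 0.4454934722603702 top z 0.12039217051481621
right edge -0.2811232930993557 19.158790626496636
predicted xbar (rot frame) 0.5004934722603702 -0.21612329309935568
0.4246 5 -0.2113 -0.2113 0.4586
0.4966 39 -0.2216 -0.2007 0.1625
0.4996 78 -0.2217 -0.2007 0.1663
0.5026 69 -0.2217 -0.2008 0.1667
0.5056 59 -0.2218 -0.2009 0.1675
0.5086 51 -0.222 -0.2008 0.1653
0.5116 31 -0.219 -0.2018 0.164
0.5146 19 -0.215 -0.2079 0.1638
0.5176 23 -0.2151 -0.2079 0.1637
0.5206 21 -0.2151 -0.208 0.1638
0.5236 26 -0.2152 -0.207 0.1637
0.5266 27 -0.2153 -0.207 0.164
0.5296 21 -0.2153 -0.207 0.1641
0.5326 25 -0.2154 -0.207 0.1645
0.5356 26 -0.2155 -0.2071 0.1642
0.5386 42 -0.2155 -0.1854 0.1642
0.5416 328 -0.2382 -0.1856 0.167
0.5446 131 -0.2374 -0.1865 0.1661
0.5476 131 -0.2375 -0.1866 0.1667
0.5506 57 -0.2376 -0.1867 0.1658
np.int64(176)
```

```bash
cat >> h.py <<'E'
YAW=np.radians(19.14); Z=Rn.from_euler('z',YAW).as_matrix(); GD=.016
def tcp(g,pitch):  # g: grasp point in chest-rotated frame
    R=ori(YAW,pitch); return Z@np.asarray(g)+R[:,2]*GD, R
def gnow(): return Z.T@(robot.read_position()-robot.read_tcp_rot()[:,2]*GD)
def F(n=1): return Z.T@np.mean([robot.read_force() for _ in range(n)],0)
def lin(g,pitch,speed=.05):
    p,R=tcp(g,pitch); robot.servo_line(p,R,speed)
E
python3 - <<'E'
from h import *
g=np.array([.503,-.2112,.158])
robot.move_gripper(.40)
R=ori(YAW,20); p,_=tcp(g,20)
robot.goto(p-R[:,2]*.10,R)
robot.servo_line(p-R[:,2]*.03,R,.1); print("F free",F(5))
robot.servo_line(p,R,.05); robot.dwell(.3)
print(gnow(),F(5),robot.read_ft_torque(),robot.read_grip_width(),robot.read_finger_force(),robot.read_t())
c=cam("wrist"); p_,d=robot.grab_frame("wrist"); cv2.imwrite("pics/w2.png",cv2.resize(p_[100:400,140:500,::-1],(720,600))); print(proj(c,Z@g),proj(c,Z@(g+[0,.011,0])),proj(c,Z@(g-[0,.011,0])))
E
```

```text
F free [-0.19153043  0.67169256 -0.33613596]
[ 0.50308012 -0.21121415  0.15830631] [-0.30790085  0.32311994  0.99567854] [-0.3965191   1.07456331  0.02367473] 0.4035218550485248 0.0 6.1667
(np.float64(322.7206616040045), np.float64(267.06379092326875)) (np.float64(343.53468829873196), np.float64(267.10099531636695)) (np.float64(301.91009410658023), np.float64(267.0265927133728))
```

View pics/w2.png

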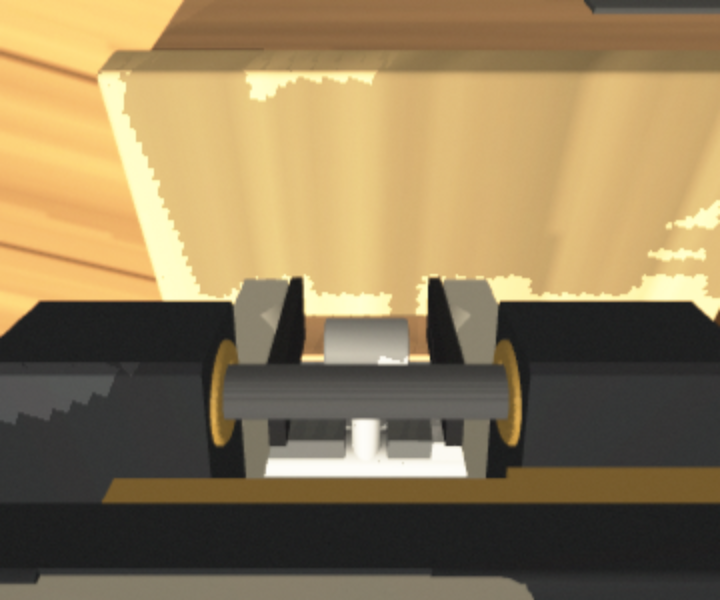

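The crossbar, at crop x 325–409, is centred between the fingers (303–428) to within about 0.5 mm. Next I close step by step while watching the side force.

```bash
python3 - <<'E'
from h import *
g=np.array([.503,-.2112,.158]); f0=np.mean([F() for _ in range(5)],0)
for w in (.30,.28,.27,.262,.256,.25,.245,.24,.23,.22):
    robot.move_gripper(w)
    for k in range(4):
        f=F(3)-f0; ff=robot.read_finger_force()
        if abs(f[1])<1.5: break
        g[1]+=np.clip(f[1]*.0002,-.0005,.0005); lin(g,20,.01)
    print(w,robot.read_grip_width(),f.round(2),ff,k,g[1],robot.read_t())
    if ff>6: break
E
```

```text
0.3 0.2975340692315606 [-0.06 -0.67 -0.75] 0.0 0 -0.2112 6.6583
0.28 0.2815385135035892 [ 0.57 -0.1   0.84] 0.0 0 -0.2112 6.9333
0.27 0.2737800949998732 [ 0.54 -0.05 -0.24] 0.0 0 -0.2112 7.1583
0.262 0.2549626213695582 [ 0.01 -0.36  0.03] 0.0 0 -0.2112 7.375
0.256 0.2581918661156675 [ 0.54 -0.2   0.51] 0.0 0 -0.2112 7.5917
0.25 0.2502919100282138 [-0.54  0.62  0.04] 2.6690465211868286 0 -0.2112 7.8083
0.245 0.24740365879127477 [-0.24  0.43  0.25] 17.559147477149963 0 -0.2112 8.025
```

```bash
cat >> h.py <<'E'
def arc(A,y,ths,f0,pit=lambda t:20-40*t/1.42,v=.03,fmax=8,fstop=None):
    """lead the crossbar round the rod; A=(x,z) of the rod, off=radial trim"""
    off=np.zeros(2)
    for t in ths:
        u=np.array([-np.cos(t),np.sin(t)]); n=np.array([np.sin(t),np.cos(t)])
        q=np.array(A)+.055*u+off
        lin([q[0],y,q[1]],pit(t),v); f=F(3)-f0; fr=f[[0,2]]@u; ft=f[[0,2]]@n
        if abs(fr)>1.5: off+=u*np.clip(fr*.00015,-.0006,.0006)
        if abs(f[1])>1.5: y+=np.clip(f[1]*.00015,-.0005,.0005)
        print(f"th {t:.2f} Fr {fr:.1f} Ft {ft:.1f} Fy {f[1]:.1f} off {np.round(off*1e3,2)} y {y:.4f} ff {robot.read_finger_force():.0f} t {robot.read_t():.2f}")
        if max(abs(fr),abs(ft),abs(f[1]))>fmax: print("STOP high force"); break
    return A+off,y,t
E
python3 - <<'E'
from h import *
f0=np.array([-.2,.4,.2])
print(arc([.558,.158],-.2112,np.arange(.08,.66,.08),f0))
E
```

```text
th 0.08 Fr -0.7 Ft -1.8 Fy 0.6 off [0. 0.] y -0.2112 ff 18 t 8.32
th 0.16 Fr -0.9 Ft -1.4 Fy -0.2 off [0. 0.] y -0.2112 ff 18 t 8.61
th 0.24 Fr -0.9 Ft -1.1 Fy 0.2 off [0. 0.] y -0.2112 ff 18 t 8.90
th 0.32 Fr 0.7 Ft -1.8 Fy 0.7 off [0. 0.] y -0.2112 ff 18 t 9.19
th 0.40 Fr 3.2 Ft -1.2 Fy -0.1 off [-0.45  0.19] y -0.2112 ff 18 t 9.47
th 0.48 Fr 0.7 Ft -0.3 Fy -0.4 off [-0.45  0.19] y -0.2112 ff 18 t 9.77
th 0.56 Fr 2.8 Ft -0.5 Fy 0.8 off [-0.8   0.41] y -0.2112 ff 18 t 10.05
th 0.64 Fr 1.6 Ft -1.3 Fy 0.5 off [-0.99  0.55] y -0.2112 ff 18 t 10.33
(array([0.55700684, 0.1585542 ]), -0.2112, np.float64(0.64))
```

```bash
python3 - <<'E'
from h import *
f0=np.array([-.2,.4,.2])
print(arc([.5570,.1585],-.2112,np.arange(.72,1.45,.08),f0))
E
```

```text
th 0.72 Fr 2.3 Ft -1.3 Fy -0.5 off [-0.26  0.23] y -0.2112 ff 18 t 10.62
th 0.80 Fr 1.6 Ft -1.7 Fy -0.2 off [-0.42  0.39] y -0.2112 ff 18 t 10.90
th 0.88 Fr 1.7 Ft -1.5 Fy -0.2 off [-0.58  0.59] y -0.2112 ff 18 t 11.18
th 0.96 Fr 2.5 Ft -1.6 Fy 0.9 off [-0.8  0.9] y -0.2112 ff 18 t 11.47
th 1.04 Fr 4.6 Ft -2.2 Fy 1.2 off [-1.11  1.42] y -0.2112 ff 18 t 11.75
th 1.12 Fr 3.8 Ft -1.8 Fy 1.0 off [-1.36  1.94] y -0.2112 ff 18 t 12.03
th 1.20 Fr 3.2 Ft -1.7 Fy 1.2 off [-1.53  2.38] y -0.2112 ff 18 t 12.32
th 1.28 Fr 3.0 Ft -1.4 Fy 1.4 off [-1.66  2.81] y -0.2112 ff 18 t 12.60
th 1.36 Fr 3.9 Ft -2.6 Fy 0.1 off [-1.78  3.38] y -0.2112 ff 18 t 12.88
th 1.44 Fr 4.0 Ft -2.5 Fy 1.2 off [-1.86  3.98] y -0.2112 ff 18 t 13.17
(array([0.55514072, 0.1624798 ]), -0.2112, np.float64(1.4399999999999995))
```

```bash
python3 - <<'E'
from h import *
robot.dwell(.1); print(gnow(),F(5),robot.read_ft_torque())
c=cam("wrist"); p_,d=robot.grab_frame("wrist"); a=p_[120:370,160:480,::-1]
cv2.imwrite("pics/w3.png",cv2.resize(a,(768,600)))
print(proj(c,Z@gnow()))
p,d=robot.grab_frame("scene"); cs=cam("scene"); u,v=map(int,proj(cs,Z@gnow())); print(u,v)
cv2.imwrite("pics/s3.png",cv2.resize(p[v-50:v+50,u-65:u+65,::-1],None,fx=6,fy=6,interpolation=cv2.INTER_CUBIC))
E
```

```text
[ 0.54804007 -0.21121224  0.21664351] [-2.67485251  1.72299213  3.12118603] [ 0.41694499  0.33934971 -0.20285715]
(np.float64(323.0398729814094), np.float64(268.59198058910397))
318 184
```

View pics/w3.png

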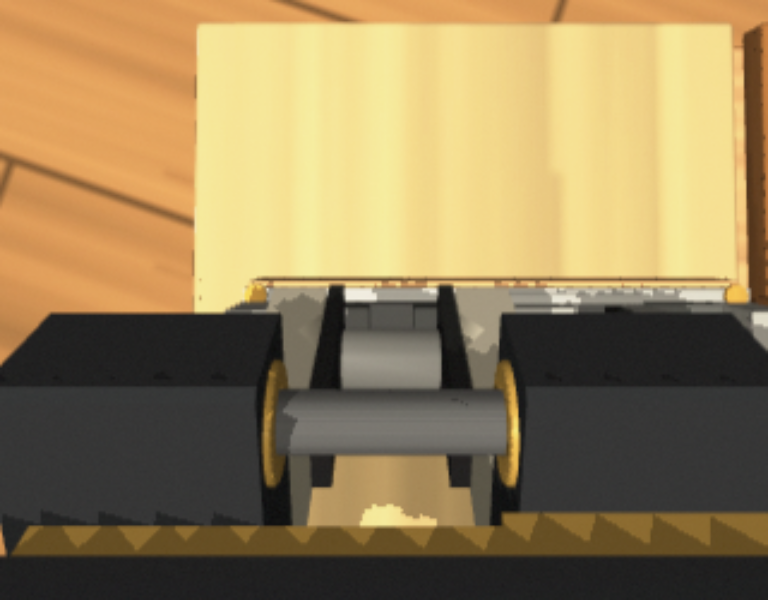

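View pics/s3.png

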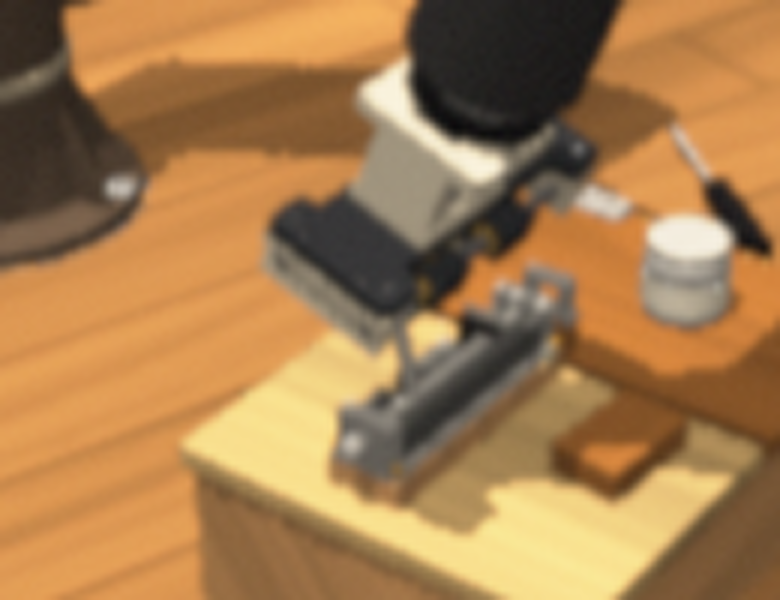

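The crossbar sits squarely between the pads and the handle stands nearly upright (about 1.4 rad), clear of the wall. Next I slide in +y with force watching.

```bash
cat > slide.py <<'E'
from h import *
def Fm(n=6):
    r=[]
    for _ in range(n): r.append(F()); robot.dwell(.015)
    return np.mean(r,0)
E
python3 - <<'E'
from slide import *
g=gnow(); y0=-.2112; f1=Fm(); print(f1)
hist=[]
s=0
while s<.0845:
    s+=.004 if s<.0439 else .0005
    lin([g[0],y0+s,g[2]],-20.3,.03 if s<.0445 else .008); f=Fm(6)
    fy=-(f[1]-.4); hist.append((s,fy)); h=np.array(hist)
    # baseline with the known spring slope
    b=np.median((h[1:-3,1]-80*h[1:-3,0])) if len(h)>5 else 3
    ex=fy-80*s-b
    if s<.0445 or ex>1 or int(s*2000)%6==0: print(f"s {s*1e3:.1f} Fy {fy:.2f} ex {ex:.2f} Fx {f[0]-f1[0]:.1f} Fz {f[2]-f1[2]:.1f} y {(gnow()[1]-y0)*1e3:.2f} t {robot.read_t():.1f}")
    if ex>2.6 or fy>14 or max(abs(f[[0,2]]-f1[[0,2]]))>7: print("STOP"); break
E
```

```text
[-2.43630399  1.54743679  3.32646964]
s 4.0 Fy 1.73 ex -1.59 Fx -0.2 Fz -1.2 y 3.87 t 13.8
s 8.0 Fy 2.34 ex -1.30 Fx -0.4 Fz -1.0 y 8.03 t 14.2
s 12.0 Fy 2.51 ex -1.45 Fx 0.3 Fz -0.9 y 11.98 t 14.6
s 16.0 Fy 2.66 ex -1.62 Fx 0.1 Fz -0.8 y 16.01 t 15.0
s 20.0 Fy 3.47 ex -1.13 Fx -0.2 Fz -1.1 y 19.97 t 15.4
s 24.0 Fy 4.03 ex 0.49 Fx -0.3 Fz -1.5 y 23.97 t 15.8
s 28.0 Fy 4.01 ex 0.23 Fx 0.1 Fz -1.1 y 27.94 t 16.1
s 32.0 Fy 4.24 ex 0.06 Fx 0.4 Fz -1.3 y 31.94 t 16.5
s 36.0 Fy 4.46 ex -0.12 Fx 0.1 Fz -1.1 y 35.92 t 16.9
s 40.0 Fy 5.23 ex 0.29 Fx 0.2 Fz -1.4 y 39.90 t 17.3
s 44.0 Fy 5.25 ex 0.03 Fx 0.1 Fz -1.4 y 43.86 t 17.7
s 45.0 Fy 6.03 ex 0.72 Fx 0.5 Fz -2.2 y 44.57 t 18.4
s 46.0 Fy 6.76 ex 1.35 Fx 0.3 Fz -1.8 y 45.52 t 19.1
s 46.5 Fy 6.62 ex 1.15 Fx 0.2 Fz -1.6 y 46.02 t 19.4
s 47.0 Fy 6.89 ex 1.35 Fx 0.3 Fz -2.0 y 46.48 t 19.8
s 48.0 Fy 7.00 ex 1.29 Fx 0.2 Fz -2.0 y 47.46 t 20.5
s 48.5 Fy 7.17 ex 1.40 Fx 0.4 Fz -1.7 y 47.96 t 20.8
s 51.0 Fy 7.15 ex 0.96 Fx 0.2 Fz -2.0 y 50.43 t 22.6
s 54.0 Fy 7.16 ex 0.27 Fx -0.1 Fz -1.9 y 53.37 t 24.7
s 57.0 Fy 7.45 ex 0.25 Fx 0.1 Fz -2.1 y 56.35 t 26.8
s 60.0 Fy 7.41 ex -0.07 Fx 0.2 Fz -2.0 y 59.28 t 28.9
s 63.0 Fy 9.66 ex 1.93 Fx 0.6 Fz -3.0 y 61.87 t 31.0
s 63.5 Fy 10.53 ex 2.76 Fx 0.9 Fz -3.1 y 62.15 t 31.3
STOP
```

```bash
cat > down.py <<'E'
from slide import *
T=[-.2,0,.4,.48,.64,.8,.96,1.04,1.12,1.2,1.28,1.36,1.44]
OX=np.array([0,0,0,-.45,-.8,-1.25,-1.58,-1.8,-2.1,-2.36,-2.53,-2.66,-2.78])*1e-3
OZ=np.array([0,0,0,.19,.41,.73,1.09,1.4,1.92,2.44,2.88,3.31,3.88])*1e-3
def down(ths,ya,yc,v=.03,lim=3.5):
    """ya: wanted actual y, yc: commanded y"""
    for t in ths:
        x=.558-.055*np.cos(t)+np.interp(t,T,OX); z=.158+.055*np.sin(t)+np.interp(t,T,OZ)
        lin([x,yc,z],20-40*t/1.42,v); f=Fm(4); g=gnow(); yc+=np.clip(ya-g[1],-.0004,.0004)*.7
        n=np.array([np.sin(t),np.cos(t)]); ft=f[[0,2]]@n; fy=-(f[1]-.4)
        print(f"th {t:.2f} Fy {fy:.2f} F {f.round(1)} Ft {ft:.1f} y {(g[1]+.2112)*1e3:.2f} yc {(yc+.2112)*1e3:.2f} zerr {(g[2]-z)*1e3:.2f} t {robot.read_t():.1f}")
        if not 6.9-lim<fy<6.9+lim or ft>6: print("STOP"); break
    return yc
E
python3 - <<'E'
from down import *
g=gnow(); ya=-.2112+.0604; yc=ya+.0007
lin([g[0],yc,g[2]],-20.3,.01); f=Fm(); print(-(f[1]-.4),gnow()[1]+.2112)
down(np.arange(1.36,.75,-.08),ya,yc)
E
```

```text
8.10692407084171 0.060325104636550525
th 1.36 Fy 7.18 F [-0.1 -6.8  2.6] Ft 0.4 y 60.38 yc 61.11 zerr 0.65 t 32.2
th 1.28 Fy 6.95 F [ 1.1 -6.6  2.2] Ft 1.7 y 60.47 yc 61.06 zerr 0.78 t 32.5
th 1.20 Fy 7.24 F [ 0.9 -6.8  1.6] Ft 1.5 y 60.52 yc 60.98 zerr 0.69 t 32.9
th 1.12 Fy 7.03 F [ 0.7 -6.6  1.7] Ft 1.3 y 60.48 yc 60.92 zerr 0.67 t 33.2
th 1.04 Fy 7.22 F [ 0.3 -6.8  1.3] Ft 0.9 y 60.43 yc 60.90 zerr 0.70 t 33.6
th 0.96 Fy 7.68 F [ 1.3 -7.3  0.4] Ft 1.3 y 60.48 yc 60.84 zerr 0.59 t 33.9
th 0.88 Fy 7.22 F [ 1.8 -6.8  0.6] Ft 1.8 y 60.48 yc 60.79 zerr 0.53 t 34.3
th 0.80 Fy 7.48 F [ 2.1 -7.1 -0.5] Ft 1.2 y 60.48 yc 60.73 zerr 0.54 t 34.6
```

```bash
python3 - <<'E'
from down import *
down(list(np.arange(.72,.05,-.08))+[.04,0,-.015],-.2112+.0604,-.2112+.0607)
p,d=robot.grab_frame("wrist"); cv2.imwrite("pics/w4.png",cv2.resize(p[100:400,140:500,::-1],(720,600)))
E
```

```text
th 0.72 Fy 7.13 F [ 1.6 -6.7 -0.6] Ft 0.6 y 60.44 yc 60.67 zerr 0.55 t 35.0
th 0.64 Fy 7.59 F [ 1.8 -7.2 -0.3] Ft 0.8 y 60.45 yc 60.63 zerr 0.56 t 35.3
th 0.56 Fy 7.40 F [ 2.1 -7.  -1. ] Ft 0.3 y 60.48 yc 60.58 zerr 0.58 t 35.7
th 0.48 Fy 6.88 F [ 1.5 -6.5 -1. ] Ft -0.2 y 60.43 yc 60.56 zerr 0.62 t 36.0
th 0.40 Fy 7.13 F [ 0.5 -6.7 -0. ] Ft 0.1 y 60.42 yc 60.54 zerr 0.50 t 36.4
th 0.32 Fy 7.13 F [ 1.2 -6.7  0.1] Ft 0.5 y 60.47 yc 60.50 zerr 0.60 t 36.7
th 0.24 Fy 7.46 F [ 1.  -7.1  0. ] Ft 0.3 y 60.45 yc 60.46 zerr 0.68 t 37.1
th 0.16 Fy 7.27 F [ 1.5 -6.9 -0.5] Ft -0.3 y 60.46 yc 60.42 zerr 0.73 t 37.5
th 0.08 Fy 7.11 F [ 1.4 -6.7  0.2] Ft 0.4 y 60.47 yc 60.37 zerr 0.76 t 37.8
th 0.04 Fy 7.22 F [ 1.  -6.8  0.7] Ft 0.7 y 60.40 yc 60.37 zerr 0.76 t 38.1
th 0.00 Fy 7.32 F [ 0.8 -6.9  0.6] Ft 0.6 y 60.40 yc 60.37 zerr 0.77 t 38.4
th -0.01 Fy 6.26 F [-1.7 -5.9  4.5] Ft 4.5 y 60.38 yc 60.39 zerr 1.13 t 38.8
```

View pics/w4.png

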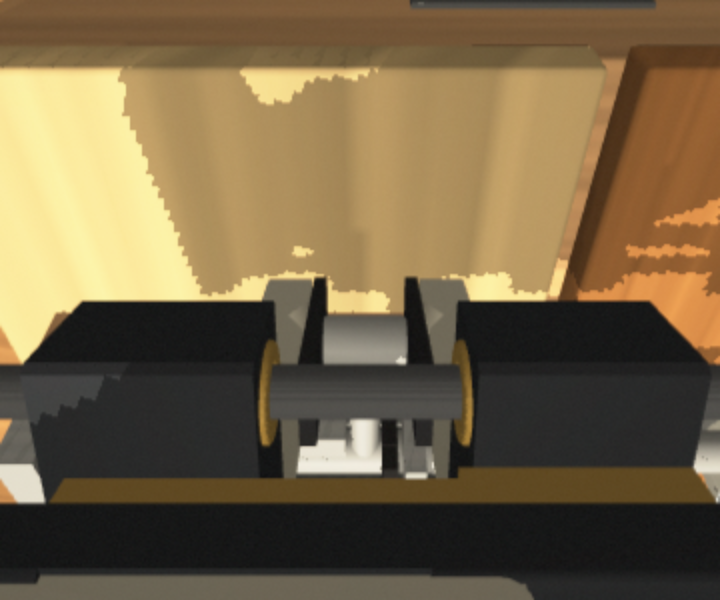

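The stem is in the second notch and the handle is level. Pressing on its lower stop gave 4.5 N. I'll ease back until the notch side carries the spring, then release and retreat.

```bash
python3 - <<'E'
from down import *
y=-.2112+.0603
for k in range(8):
    y-=.0003; lin([.503,y,.1575],20.2,.01); f=Fm(4); print(-(f[1]-.4),(gnow()[1]+.2112)*1e3,f.round(1))
    if -(f[1]-.4)<3: break
for w in (.25,.26,.30,.40): robot.move_gripper(w); print(F(4).round(1))
g=gnow(); R=robot.read_tcp_rot(); p=robot.read_position()
robot.servo_line(p-R[:,2]*.12,None,.1); robot.goto(Z@np.array([.503,-.18,.33]),ori(YAW,0)); robot.dwell(.3)
c=cam("wrist"); p,d=robot.grab_frame("wrist"); cv2.imwrite("pics/w5.png",p[:,:,::-1])
i=robot.camera_info("wrist"); f=c[0]; v,u=np.mgrid[:400,:640]; X=np.stack([(u-c[1])/f*d,(v-c[2])/f*d,d],-1)@c[3][:3,:3].T+c[3][:3,3]; Q=X@Z
m=(abs(Q[...,0]-.503)<.006)&(abs(Q[...,1]+.15)<.03)&(Q[...,2]>.14)&(Q[...,2]<.2)
print(Q[m].min(0),Q[m].max(0),m.sum(),robot.read_t())
E
```

```text
6.612503654411345 60.06973814910649 [-0.5 -6.2  2.9]
6.350250129267788 59.75464998984734 [-0.3 -6.   2.4]
6.312728148905343 59.46051357164742 [-0.7 -5.9  3. ]
6.273577267599279 59.15568686032993 [-0.8 -5.9  2.6]
6.008086090749208 58.9009679376459 [-0.8 -5.6  2.8]
3.3912933944508157 58.74020256733431 [-0.2 -3.   4.6]
1.0234708845694105 58.57648060628326 [-0.8 -0.6  5.6]
[2.  0.4 3.7]
[ 0.9 -0.2 -0.5]
[-0.7 -0.1 -0.1]
[ 0.1  1.2 -0.6]
[ 0.49877463 -0.16426127  0.15699524] [ 0.50899484 -0.14227012  0.16647135] 210 44.55
```

View pics/w5.png

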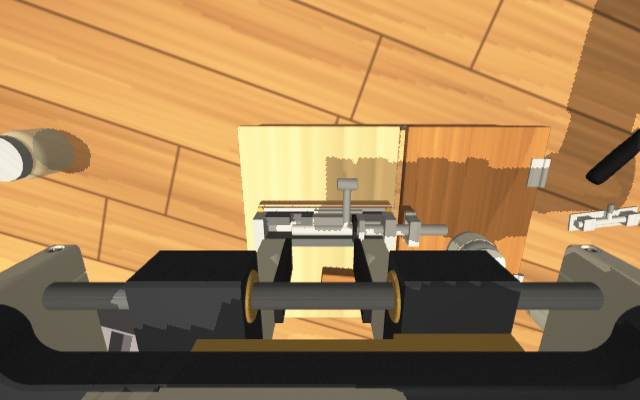

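The handle lies level in the second notch, with the crossbar at (347,184). Its top is at 0.166 m, the same as at the start. The bolt's nose passes through the staple at (412,230) and stays shot with the gripper clear.

```bash
python3 -c "
from rig import robot
print(robot.job_done())"
```

```text
the job is handed in; nothing more can be done
None
```

The hatch is bolted and the job is handed in. I felt the stop at about 61 mm, and the handle lies down in the second notch. The bolt stayed shot after release, at about 44.6 s on the robot's clock.

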